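# Put the dried chopping boards back in their rack

### The arm

A 6-joint arm with a two-finger parallel gripper is mounted at the origin on the work surface. World frame = base frame: x ahead of the robot, y to its left, z up, the work surface at z = 0. Lengths are in m, angles in degrees, forces in N, time in s.
With the tool pointing down it reaches from about 0.4 to 0.825 m from the base axis. Payload 7 kg.
Tool frame: the origin (TCP) lies at the very end of the fingers, on their centre line; the grasp point (between the pads) lies 19 mm behind it (r.hold_point_z is the distance from the TCP to the grasp point, in m); x points along the fingers, y is the direction in which the jaws open and shut, and the axes are right-handed (so a half turn about x gives the same grasp; the last joint's range is limited). The gripper opens to 88 mm and grips with 3 to 60 N. Pads are 19 mm wide; open, the fingers measure 130 mm over their backs; the gripper's body (78 mm by 193 mm) begins 47 mm behind the grasp point.
Start: joints at [82.855, 20.546, 0.682, 0, -70.136, -16.507], TCP at [0.271, 0.618, 0.227] pointing down, gripper open.
Joint ranges: [-176.03, 176.03], [-82.01, 121.73], [-58.28, 71.71], [-173.87, 95.51], [-174.79, -0.11], [-173.66, 173.66]. Speed limits (degrees/s): [136.94, 136.94, 172.46, 180, 180, 180].

### API

Orientations are given as [roll, pitch, yaw] about the fixed x, y, z axes, in that order (R = Rz(yaw) Ry(pitch) Rx(roll)).
In Python, from plant import r gives the robot as it stands. The module is installed in compiled form; this text tells all that it offers.
- The arm moves only by the shell command python3 -m creep 'ROWS' [FORCE]. ROWS is JSON, a list of rows, each a list of 7 numbers: the turn, a rotation vector about the tool's x, y, z in rad, then the shift along the tool's x, y, z in cm, then the opening in per cent of the stroke, from 0 (shut) to 100 (fully open). In form: [[rx, ry, rz, x, y, z, fingers], ...]. A call has 1 to 8 rows; each row shifts and turns the commanded pose from where the row before left it, along the tool's axes as they then stand; what a row does not reach is not made up. A row lasts 1/10 s, in which the tool goes at most 50 mm and 8.59 degrees, less where a joint would pass 70% of its speed; a pose out of reach is approached as far as the arm can. A call is refused whole if a number of a shift passes 5 or a number of a turn 0.15, either way. A call with a gripper value outside its range is refused whole. The fingers move at their own pace and stop on an object; FORCE is the grip in N (left out, the last holds). Time passes only in rows, so rows that do not move let the fingers close. It gives the time, the measured TCP pose, the force and the opening at its end, in the units of the state.
- r.get_state(): the state, without advancing time (a new reading comes with each control period).
- r.capture(name): name is "side" or "top"; returns (picture, depth): 480x640x3 uint8, blue, green, red; 480x640 float32, m along the optical axis (not along the pixel's ray), 0 where there is no reading.
- r.camera_info(name): a dict with "fovy" (degrees; the focal length in pixels is half the picture's height over the tangent of half this angle, whatever the lens; pixels are square), "cx", "cy" (the principal point, pixels), "camera_from_world" (4x4, takes a point from world to camera coordinates). Camera axes: x right, y down, z forward; pixel columns grow to the right and rows downward; lengths in m; the calibration is good to about 2 mm. A picture is of the moment at which its call begins. camera_info takes no time and is no camera call.
- r.close_job(): hands the job in, once; it reports no verdict.
Trained networks look in the newest picture that a camera, given by its name, has taken for a name from the list of things; names that differ only in an ending like _2 or _b are one class to them, and where a whole thing is asked for, a point or a joint stands for the part that bears it (a point fixed in the world has none). Each returns a list of dicts, best first, with "score" (0 to 1); they miss things now and then, are a little off and sometimes report something else, mostly with a low value. They report only what shows in the picture. A call takes as long as a camera call. They do not tell look-alikes from the thing itself.
- r.look_for(query, camera): "rect" ([left, top, right, bottom] in pixels, round what is visible of it).
- r.masks_of(query, camera): "pixels" (480x640 bool, what is visible of it) and "rect" ([left, top, right, bottom] in pixels, round what is visible of it).
The state is a dict: "time_s": time; "joints": joint angles; "qd": joint speeds; "joint_torque": joint torques, N m; "tcp_pos": TCP position; "eef_rot": TCP orientation; "contact_force": force on the tool from outside, world axes, zero at the start; "moment": the same for the moment, N m; "gripper_width": finger opening in m.
Only numpy, scipy, OpenCV 4.12 (cv2) and the standard library are available. Lean on these libraries where they do the work, as an engineer would, in place of code of your own. Each camera call takes 0.05 s, during which the arm holds its last target. There are 200 camera calls.

### The job

The red and the green chopping board have dried on their drip stands: put each one away in the rack, standing on its long edge with its lower edge fully down in the slot of the holder of its own colour, centred along the slot and leaning with the rods. Set them down without dropping them, and leave the blue board and everything else on the worktop as it is.

Things in the scene. Friction and masses are not known exactly. Their poses are not given: they have to be found in the camera images.
- board_red: Red plastic chopping board standing on its long edge: 9 mm thick (its x), 180 mm long (its y), 130 mm high (its z), about 0.2 kg, with a 32 x 12 mm hanging hole through one upper corner (y +46 to +78 mm, z +108 to +120 mm). Origin: middle of the lower edge. At the start it leans on a drip stand.
- board_red_top (a point): Middle of the red board's upper edge (130 mm up its z), where it can be pinched; turns with the board
- board_green: Green plastic chopping board standing on its long edge: 9 mm thick (its x), 180 mm long (its y), 130 mm high (its z), about 0.2 kg, with a 32 x 12 mm hanging hole through one upper corner (y +46 to +78 mm, z +108 to +120 mm). Origin: middle of the lower edge. At the start it leans on a drip stand.
- board_green_top (a point): Middle of the green board's upper edge (130 mm up its z), where it can be pinched; turns with the board
- board_blue: Blue plastic chopping board standing on its long edge: 9 mm thick (its x), 180 mm long (its y), 130 mm high (its z), about 0.2 kg, with a 32 x 12 mm hanging hole through one upper corner (y +46 to +78 mm, z +108 to +120 mm). Origin: middle of the lower edge. Already in the blue holder; it stays there.
- board_blue_top (a point): Middle of the blue board's upper edge
- holder_red: Red rack slot: coloured strip 46 x 216 (along y) x 4 mm with 4 steel rods, 7 mm thick, 54 mm high, at y = -55 and +55 mm, leaning 22 deg towards -x (robot side); 16 mm clear between the sides. Origin: centre of strip underside, z up. Slot midplane: through (0,0,4 mm) along (-0.375,0,0.927). Seated board: origin near (0,0,6 mm), leaning 22 to 28 deg. Slots lie 66 mm apart in x, in any order
- holder_green: Green rack slot: coloured strip 46 x 216 (along y) x 4 mm with 4 steel rods, 7 mm thick, 54 mm high, at y = -55 and +55 mm, leaning 22 deg towards -x (robot side); 16 mm clear between the sides. Origin: centre of strip underside, z up. Slot midplane: through (0,0,4 mm) along (-0.375,0,0.927). Seated board: origin near (0,0,6 mm), leaning 22 to 28 deg. Slots lie 66 mm apart in x, in any order
- holder_blue: Blue rack slot: coloured strip 46 x 216 (along y) x 4 mm with 4 steel rods, 7 mm thick, 54 mm high, at y = -55 and +55 mm, leaning 22 deg towards -x (robot side); 16 mm clear between the sides. Origin: centre of strip underside, z up. Slot midplane: through (0,0,4 mm) along (-0.375,0,0.927). Seated board: origin near (0,0,6 mm), leaning 22 to 28 deg. Slots lie 66 mm apart in x, in any order
- stand_1: White drip stand (one of two alike), base 125 x 150 x 10 mm, fixed. A board leans on it 32 deg from vertical, top towards -x (robot side), on two 8 mm rods at y = -55 and +55 mm reaching 78 mm up the board; a lip 14 mm high stops its lower edge on the +x side. Origin: on the worktop; the board's origin starts near x = 20, z = 12 mm. Either board may be on either side
- stand_2: White drip stand (one of two alike), base 125 x 150 x 10 mm, fixed. A board leans on it 32 deg from vertical, top towards -x (robot side), on two 8 mm rods at y = -55 and +55 mm reaching 78 mm up the board; a lip 14 mm high stops its lower edge on the +x side. Origin: on the worktop; the board's origin starts near x = 20, z = 12 mm. Either board may be on either side
- mug: White mug, 82 mm across, 95 mm high, a bystander; origin under its centre
- bowl: Blue bowl, 130 mm across, 55 mm high, a bystander; origin under its centre
- mill: White ceramic pepper mill, 56 mm across, 150 mm high, a bystander; origin under its centre
- carton: Yellow food packet, 70 x 90 x 170 mm high, a bystander; origin under its centre
- jar: Glass jar with a wooden cap, 70 mm across, 100 mm high, a bystander; origin under its centre
- tin: Red tin with a paper band, 72 mm across, 110 mm high, a bystander; origin under its centre
Not all that is in view belongs to the job. Several things have the shape of the board_green; the one meant has the colours described above. Of the things shaped like the board_blue, the blue one is meant.

How it is judged (in metres and radians):
At the end, for the whole second after the job is handed in: Red, green and blue boards each stand at rest in their own colour's holder: origin under 12 mm above the holder's origin, within 9 mm across and 30 mm along the slot, top edge 34 to 72 mm to the robot's side and over 110 mm up, length within 0.14 rad of the slot (x of board_red in the frame of holder_red between -0.009 and 0.009 m and y of board_red in the frame of holder_red between -0.03 and 0.03 m and z of board_red in the frame of holder_red below 0.012 m and x of board_red_top in the frame of holder_red between -0.072 and -0.034 m and z of board_red_top in the frame of holder_red above 0.11 m and angle between the y axis of board_red and the y axis of holder_red, either way round below 0.14 rad and linear speed of each of board_red, board_green, board_blue below 0.02 m/s and x of board_green in the frame of holder_green between -0.009 and 0.009 m and y of board_green in the frame of holder_green between -0.03 and 0.03 m and z of board_green in the frame of holder_green below 0.012 m and x of board_green_top in the frame of holder_green between -0.072 and -0.034 m and z of board_green_top in the frame of holder_green above 0.11 m and angle between the y axis of board_green and the y axis of holder_green, either way round below 0.14 rad and x of board_blue in the frame of holder_blue between -0.009 and 0.009 m and y of board_blue in the frame of holder_blue between -0.03 and 0.03 m and z of board_blue in the frame of holder_blue below 0.012 m and x of board_blue_top in the frame of holder_blue between -0.072 and -0.034 m and z of board_blue_top in the frame of holder_blue above 0.11 m and angle between the y axis of board_blue and the y axis of holder_blue, either way round below 0.14 rad); the robot touches nothing.
It fails at once if a bystander (mug, bowl, mill, packet, jar, tin) is pushed more than 20 mm or tipped (distance of any of mug, bowl, mill, carton, jar, tin from where it was at the start of the episode above 0.02 m or angle between any of mug, bowl, mill, carton, jar, tin's own z axis and vertical above 0.3 rad).
It fails at once if the blue board is pushed or lifted more than 20 mm (distance of board_blue from where it was at the start of the episode above 0.02 m).
It fails at once if the red board is dropped (moves faster than 0.7 m/s out of the fingers) (linear speed of board_red above 0.7 m/s and contact force between the fingers and board_red below 0.1 N).
It fails at once if the green board is dropped (moves faster than 0.7 m/s out of the fingers) (linear speed of board_green above 0.7 m/s and contact force between the fingers and board_green below 0.1 N).
It also fails if it takes over 64 s, if anything falls off the work surface, if the arm or the gripper's body presses on something with over 40 N, if the wrist force passes 120 N, or if a joint passes its speed limit or range.

## Working session

There is one attempt and no reset: what is moved stays moved. The work goes in short steps, Python scripts to look and compute and a shell command to move; the robot and the scene stay as the last step left them, time stands still between calls to the robot, and variables do not carry over. Pictures are saved under pics/ and viewed, about 8 in all and at most 12, crops included, and the job is handed in when it is done.

```bash
mkdir -p pics; ls
python3 - <<'E'
from plant import r
import cv2,numpy as np
for n in("side","top"):
    im,d=r.capture(n); cv2.imwrite(f"pics/{n}0.png",im); np.save(f"{n}0.npy",d)
    i=r.camera_info(n); print(n,i["fovy"],i["cx"],i["cy"],np.round(i["camera_from_world"],3).tolist())
s=r.get_state(); print(s)
print(r.hold_point_z)
E
```

```text
pics
side 52.48725656591316 323.4677125324085 234.20001556496666 [[0.957, -0.29, -0.014, -0.503], [-0.225, -0.708, -0.67, 0.153], [0.185, 0.644, -0.742, 1.247], [0.0, 0.0, 0.0, 1.0]]
top 55.141729925966224 312.48293335134264 238.26317874174413 [[-0.017, -1.0, -0.013, -0.034], [-0.985, 0.019, -0.172, 0.533], [0.173, 0.01, -0.985, 1.178], [0.0, 0.0, 0.0, 1.0]]
{'time_s': 0.1, 'joints': array([ 8.28547751e+01,  2.05868180e+01,  6.39361873e-01, -1.86661252e-02,
       -7.01365251e+01, -1.65070400e+01]), 'qd': array([ 0.04337391, -0.05517791,  0.21594512,  0.06807196,  0.03289288,
       -0.03176161]), 'joint_torque': array([-2.43378447e-03, -5.84161448e+01,  2.93751973e+01,  7.01556087e+00,
        1.01839556e-02, -4.89221293e-05]), 'tcp_pos': array([0.27064132, 0.61788448, 0.22572183]), 'eef_rot': array([  94.70607692,   89.9142044 , -108.95254319]), 'contact_force': array([0.43268034, 1.11398254, 0.22334971]), 'moment': array([ 0.013958  ,  0.00790616, -0.00625746]), 'gripper_width': 0.08742633837004654}
0.0188
```

View pics/side0.png

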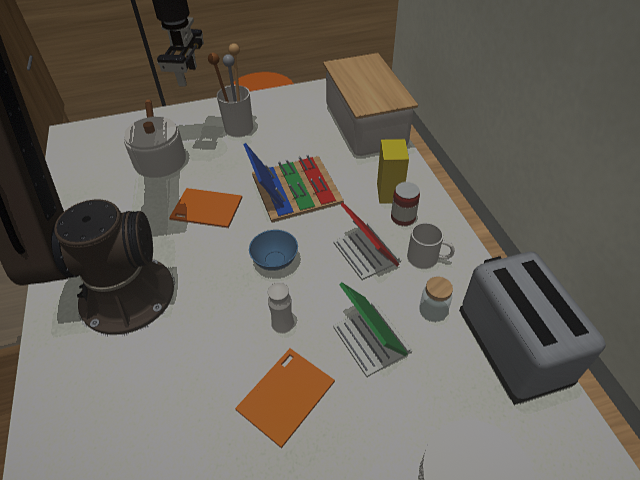

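View pics/top0.png

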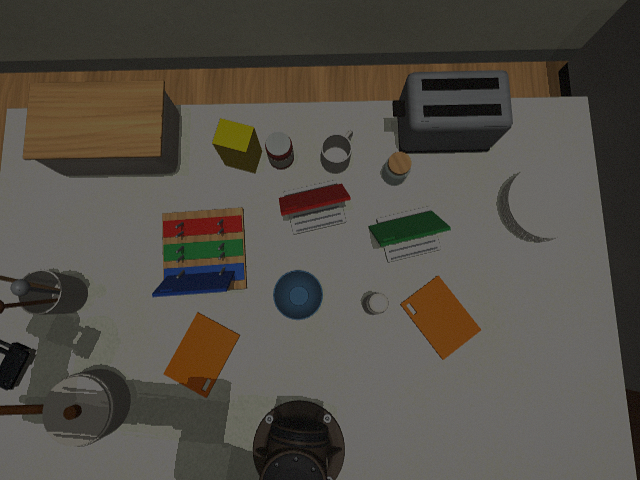

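The boards that could be mistaken are the orange ones at top (202,355) and (440,317), plus the red and green strips in the rack and the tin. The targets by colour are the red board at top (315,200) and the green board at (410,228). The rack strips are red (203,228), green (203,250) and blue (203,275), and a blue board already leans in the blue holder.

```bash
cat > h.py <<'E'
from plant import r
import cv2,numpy as np
def cloud(n,im,d,m):
    i=r.camera_info(n); f=240/np.tan(np.radians(i["fovy"]/2))
    v,u=np.nonzero(m&(d>0)); z=d[v,u]
    P=np.c_[(u-i["cx"])*z/f,(v-i["cy"])*z/f,z,np.ones(len(z))]
    return (P@np.linalg.inv(i["camera_from_world"]).T)[:,:3]
def plane(P,tol=.004):
    rng=np.random.default_rng(0);best=None
    for _ in range(300):
        a,b,c=P[rng.choice(len(P),3,False)];k=np.cross(b-a,c-a);l=np.linalg.norm(k)
        if l<1e-7:continue
        q=abs((P-a)@k/l)<tol
        if best is None or q.sum()>best.sum():best=q
    Q=P[best];c=Q.mean(0);k=np.linalg.svd(Q-c,full_matrices=False)[2][2]
    return c,k*np.sign(k[2]),Q
def colour(im,name):
    h=cv2.cvtColor(im,cv2.COLOR_BGR2HSV).astype(int);H,S,V=h[...,0],h[...,1],h[...,2]
    c={"red":(H<5)|(H>170),"green":(H>45)&(H<85),"blue":(H>105)&(H<128)}[name]
    return c&(S>130)&(V>40)
def board(name,n,im,d,m):
    P=cloud(n,im,d,m&colour(im,name)); P=P[P[:,2]>.012]
    c,k,Q=plane(P)
    e=np.array([0,1,0])-k*k[1];
    e/=np.linalg.norm(e);u=np.cross(e,k);u*=np.sign(u[2])
    q=np.c_[(Q-c)@e,(Q-c)@u].astype(np.float32)
    (a,b),(w,h),t=cv2.minAreaRect(q)
    if t>45:t-=90;w,h=h,w
    lo,hi=np.percentile(q,[.5,99.5],axis=0)
    t_=np.radians(t);yv=e*np.cos(t_)+u*np.sin(t_);zv=np.cross(yv,k);zv*=np.sign(zv[2])
    C=c+a*e+b*u-.0045*k
    print(name,n,len(Q),"size",np.round([w,h],4),"tilt",np.round(t,2),"lean",round(float(np.degrees(np.arccos(k@[0,0,1]))-90),2),
     "n",np.round(k,3),"y",np.round(yv,3),"\n  centre",np.round(C,4),"top",np.round(C+.065*zv,4),"bot",np.round(C-.065*zv,4),"topedge(seen)",np.round(C+h/2*zv,4))
    return C,k,yv,zv
E
python3 - <<'E'
from h import *
D={}
for n in("side","top"):
    im,d=r.capture(n); D[n]=(im,d)
    for c in("red","green","blue"):
        ms=r.masks_of("board_"+c,n)
        ms=sorted(ms,key=lambda m:-(m["pixels"]&colour(im,c)).sum())
        if ms and (ms[0]["pixels"]&colour(im,c)).sum()>100:
            board(c,n,im,d,ms[0]["pixels"]); 
        else: print("none",n,c,len(ms))
        # strip
        hs=r.masks_of("holder_"+c,n); print("holder masks",[(np.round(h["rect"]),round(h["score"],2)) for h in hs][:4])
        M=colour(im,c); P=cloud(n,im,d,M); P=P[(P[:,2]<.012)&(P[:,2]>-.006)&(P[:,1]>.1)&(P[:,1]<.6)&(P[:,0]>.3)]
        if len(P)>50:
            rc=cv2.minAreaRect((P[:,:2]*1000).astype(np.float32)); print("  strip",c,n,len(P),np.round(rc[0],1),np.round(rc[1],1),round(rc[2],2),"z",np.median(P[:,2]).round(4))
    for b in("mug","bowl","mill","carton","jar","tin","stand_1"):
        for m in r.masks_of(b,n)[:2]:
            P=cloud(n,im,d,m["pixels"])
            if len(P): print("  ",b,n,round(m["score"],2),np.round(np.median(P,0),3),"zmax",np.percentile(P[:,2],98).round(3))
E
```

```text
red side 375 size [0.1769 0.1348] tilt 6.49 lean -34.45 n [0.808 0.166 0.566] y [-0.2    0.98  -0.002] 
  centre [ 0.6369 -0.0532  0.0686] top [ 0.6009 -0.0605  0.1222] bot [ 0.673 -0.046  0.015] topedge(seen) [ 0.5996 -0.0607  0.1242]
holder masks [(array([297., 156., 334., 206.]), 0.89)]
green side 237 size [0.1777 0.1245] tilt 6.72 lean -34.3 n [0.806 0.18  0.564] y [-0.214  0.977 -0.007] 
  centre [ 0.5504 -0.2978  0.0717] top [ 0.5146 -0.3053  0.1254] bot [ 0.5863 -0.2904  0.018 ] topedge(seen) [ 0.5161 -0.305   0.1231]
holder masks [(array([281., 163., 314., 210.]), 0.81)]
blue side 271 size [0.1843 0.1366] tilt 1.16 lean -26.72 n [0.892 0.043 0.45 ] y [-0.048  0.999 -0.001] 
  centre [0.4177 0.2537 0.0805] top [0.3885 0.2524 0.1385] bot [0.4469 0.255  0.0224] topedge(seen) [0.387  0.2523 0.1415]
holder masks [(array([269., 168., 290., 216.]), 0.74)]
   mug side 0.96 [ 0.768 -0.131  0.059] zmax 0.096
   bowl side 0.6 [0.388 0.016 0.027] zmax 0.056
   mill side 0.28 [0.512 0.237 0.019] zmax 0.069
   mill side 0.17 [ 0.53  -0.325  0.011] zmax 0.025
   carton side 0.93 [0.761 0.11
[... 853 characters left out ...]
 tilt 1.12 lean -25.77 n [0.899 0.051 0.435] y [-0.055  0.999 -0.005] 
  centre [0.417  0.2587 0.0786] top [0.3888 0.2575 0.1371] bot [0.4452 0.26   0.0201] topedge(seen) [0.3857 0.2573 0.1434]
holder masks [(array([162., 263., 245., 284.]), 0.82)]
   mug top 0.61 [ 0.779 -0.113  0.043] zmax 0.096
   mug top 0.3 [0.758 0.143 0.164] zmax 0.174
   bowl top 0.8 [ 0.385 -0.002  0.023] zmax 0.058
   mill top 0.95 [ 0.356 -0.193  0.137] zmax 0.149
   carton top 0.81 [0.758 0.143 0.165] zmax 0.174
   jar top 0.86 [ 0.706 -0.269  0.097] zmax 0.104
   tin top 0.65 [0.76  0.039 0.107] zmax 0.113
   stand_1 top 0.86 [ 0.514 -0.309  0.011] zmax 0.027
   stand_1 top 0.84 [ 0.601 -0.057  0.011] zmax 0.026
```

```bash
python3 - <<'E'
from h import *
for n in("side","top"):
    im,d=r.capture(n)
    for c in("red","green","blue"):
        m=np.zeros(im.shape[:2],bool); 
        l,t,rr,b=np.array({"side":{"red":(290,150,345,210),"green":(275,155,320,213),"blue":(262,160,300,220)},"top":{"red":(155,210,250,242),"green":(155,236,250,265),"blue":(155,258,250,274)}}[n][c]); m[t:b,l:rr]=1
        m&=colour(im,c)
        P=cloud(n,im,d,m); zm=np.median(P[(P[:,2]<.04)][:,2]); Q=P[abs(P[:,2]-zm)<.006]
        rc=cv2.minAreaRect((Q[:,:2]*1000).astype(np.float32))
        lo=Q.min(0);hi=Q.max(0)
        print(n,c,len(Q),"z",round(zm,4),"rect",np.round(rc[0],1),np.round(rc[1],1),round(rc[2],2),"lo",lo.round(3),"hi",hi.round(3))
        # rods tops
    M=np.zeros(im.shape[:2],bool)
    l,t,rr,b=(265,150,345,215) if n=="side" else (155,208,250,266); M[t:b,l:rr]=1
    P=cloud(n,im,d,M); P=P[(P[:,2]>.045)&(P[:,2]<.09)&(P[:,0]>.46)]; 
    print("rods pts",len(P)); 
    if len(P):
        for k in range(0,len(P),max(1,len(P)//40)): print(np.round(P[k],3).tolist(),end=" ")
    print()
    big=cv2.resize(im[130:240,230:370] if n=="side" else im[195:305,140:280],None,fx=5,fy=5,interpolation=cv2.INTER_CUBIC); cv2.imwrite(f"pics/rack_{n}.png",cv2.convertScaleAbs(big,alpha=1.6))
E
python3 - <<'E'
import cv2,numpy as np
a=cv2.imread('pics/rack_side.png');b=cv2.imread('pics/rack_top.png');cv2.imwrite('pics/rack.png',cv2.resize(np.hstack([a,b]),(800,314)))
E
```

```text
side red 543 z 0.0183 rect [579.6 254.3] [ 46.7 217.7] 3.49 lo [0.551 0.146 0.013] hi [0.607 0.363 0.024]
side green 493 z 0.0181 rect [514.  252.6] [ 45.3 217.3] 3.55 lo [0.487 0.144 0.012] hi [0.542 0.361 0.024]
side blue 307 z 0.0187 rect [448.4 249.1] [ 45.  217.2] 2.96 lo [0.428 0.141 0.013] hi [0.475 0.359 0.025]
rods pts 164
[0.565, 0.31, 0.075] [0.57, 0.307, 0.073] [0.57, 0.306, 0.069] [0.57, 0.308, 0.064] [0.547, 0.303, 0.07] [0.5, 0.306, 0.075] [0.551, 0.308, 0.061] [0.502, 0.302, 0.073] [0.573, 0.308, 0.051] [0.477, 0.3, 0.078] [0.55, 0.305, 0.056] [0.582, 0.307, 0.046] [0.503, 0.308, 0.061] [0.553, 0.306, 0.05] [0.483, 0.301, 0.068] [0.552, 0.303, 0.048] [0.483, 0.302, 0.063] [0.482, 0.302, 0.059] [0.514, 0.305, 0.049] [0.51, 0.301, 0.049] [0.485, 0.303, 0.046] [0.573, 0.199, 0.072] [0.576, 0.198, 0.068] [0.551, 0.196, 0.073] [0.549, 0.198, 0.068] [0.577, 0.192, 0.066] [0.579, 0.198, 0.056] [0.55, 0.195, 0.063] [0.582, 0.199, 0.051] [0.51, 0.19, 0.074] [0.581, 0.195, 0.05] [0.484, 0.193, 0.075] [0.554, 0.197, 0.052] [0.481, 0.192, 0.073] [0.514, 0.196, 0.06] [0.484, 0.196
[... 639 characters left out ...]
, 0.076] [0.562, 0.313, 0.074] [0.554, 0.2, 0.06] [0.549, 0.199, 0.076] [0.554, 0.311, 0.046] [0.546, 0.199, 0.077] [0.548, 0.311, 0.064] [0.543, 0.201, 0.08] [0.544, 0.311, 0.069] [0.548, 0.309, 0.05] [0.54, 0.309, 0.077] [0.538, 0.31, 0.074] [0.519, 0.197, 0.045] [0.516, 0.196, 0.051] [0.512, 0.197, 0.058] [0.513, 0.307, 0.045] [0.506, 0.196, 0.077] [0.509, 0.307, 0.053] [0.505, 0.197, 0.07] [0.505, 0.307, 0.063] [0.5, 0.307, 0.079] [0.498, 0.309, 0.079] [0.495, 0.307, 0.077] [0.491, 0.198, 0.055] [0.486, 0.197, 0.069] [0.483, 0.198, 0.078] [0.485, 0.308, 0.056] [0.48, 0.198, 0.076] [0.482, 0.307, 0.06] [0.478, 0.198, 0.075] [0.479, 0.305, 0.064] [0.474, 0.305, 0.081] [0.472, 0.307, 0.075]
```

View pics/rack.png

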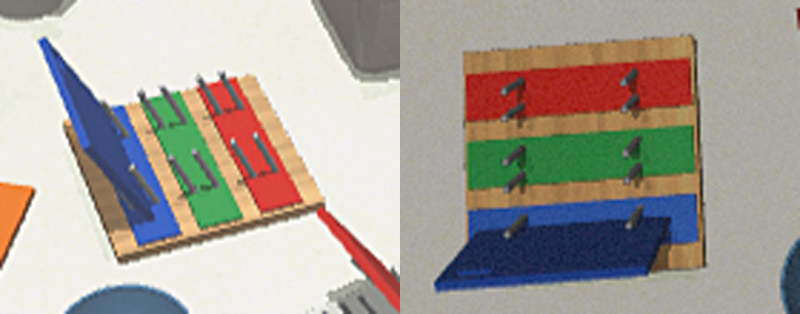

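Side crop: the blue holder and its board are nearest the robot, green is in the middle and red is farthest, and all rods are clear of obstructions. I'll place green first, then red, so the last placement only has a neighbour on one side. Next I check the way out from the start pose and plan the pick.

```bash
cat > g.py <<'E'
import numpy as np
from scipy.spatial.transform import Rotation as Ro
from plant import r
def Rpose(yaw,lean,flip):   # board frame -> tool: x down the board, y along normal
    B=(Ro.from_euler('z',yaw,degrees=True)*Ro.from_euler('y',-lean,degrees=True)).as_matrix() # cols n,y,z
    n,y,z=B.T; s=-1 if flip else 1
    return np.c_[-z, s*n, np.cross(-z,s*n)],B
def now():
    s=r.get_state(); return s,Ro.from_euler('xyz',s["eef_rot"],degrees=True).as_matrix(),s["tcp_pos"]
def plan(R,p,order="turn"):
    s,R0,p0=now()
    rv=Ro.from_matrix(R0.T@R).as_rotvec(); k=int(np.ceil(abs(rv).max()/.145)) or 1
    print("turn total",rv.round(4),"rows",k,"each",(rv/k).round(4)," |each|",round(np.linalg.norm(rv/k),3))
    d=p-p0; print("shift world",d.round(4),"tool before turn cm",(R0.T@d*100).round(2),"after turn cm",(R.T@d*100).round(2))
E
python3 - <<'E'
from h import *; from g import *
im,d=r.capture("side"); P=cloud("side",im,d,d>0)
Q=P[(P[:,1]>.38)&(P[:,1]<.8)&(P[:,0]>-.1)&(P[:,0]<.7)&(P[:,2]>.1)]
g=np.round(Q[:,:2]/.08).astype(int)
for k in np.unique(g,axis=0): print((k*.08).round(2).tolist(),Q[(g==k).all(1)][:,2].max().round(2),end="; ")
print()
s,R0,p0=now(); print("R0",R0.round(3).tolist())
for f in(0,1):
    R,B=Rpose(12,33,f); top=np.array([.5155,-.302,.1245]); plan(R,top-.027*B[:,2]+.13*B[:,2]); print((top+.103*B[:,2]).round(3))
E
```

```text
[0.0, 0.48] 0.11; [0.08, 0.4] 0.12; [0.08, 0.48] 0.15; [0.08, 0.56] 0.15; [0.08, 0.64] 0.12; [0.08, 0.72] 0.11; [0.16, 0.4] 0.12; [0.16, 0.48] 0.15; [0.16, 0.56] 0.33; [0.16, 0.64] 0.11; [0.16, 0.72] 0.11; [0.24, 0.48] 0.34; [0.24, 0.56] 0.48; [0.24, 0.64] 0.47; [0.32, 0.56] 0.48; [0.32, 0.64] 0.46; [0.32, 0.72] 0.34; [0.4, 0.56] 0.3; [0.4, 0.64] 0.29; [0.48, 0.56] 0.14; [0.48, 0.64] 0.28; 
R0 [[0.0, -0.401, -0.916], [0.0, -0.916, 0.401], [-1.0, -0.0, -0.0]]
turn total [-2.1207  0.6281  0.3225] rows 15 each [-0.1414  0.0419  0.0215]  |each| 0.149
shift world [ 0.1898 -0.932  -0.0157] tool before turn cm [  1.57  77.75 -54.78] after turn cm [ 0.87 -1.54 95.11]
[ 0.461 -0.314  0.211]
turn total [ 0.9214  0.2729 -0.5316] rows 7 each [ 0.1316  0.039  -0.0759]  |each| 0.157
shift world [ 0.1898 -0.932  -0.0157] tool before turn cm [  1.57  77.75 -54.78] after turn cm [  0.87   1.54 -95.11]
[ 0.461 -0.314  0.211]
```

```bash
python3 -m creep '[[0,0,0,-1.7,3.7,-2.7,60],[0,0,0,-1.7,3.7,-2.7,60],[0,0,0,-1.7,3.7,-2.7,60],[0,0,0,-1.7,3.7,-2.7,60],[0,0,0,-1.7,3.7,-2.7,60],[0,0,0,-1.7,3.7,-2.7,60]]'
python3 -m creep '[[0,0,0,0,3.3,-3.4,60],[0,0,0,0,3.3,-3.4,60],[0,0,0,0,3.3,-3.4,60],[0,0,0,0,3.3,-3.4,60],[0,0,0,0,3.3,-3.4,60],[0,0,0,0,3.3,-3.4,60],[0,0,0,0,3.3,-3.4,60],[0,0,0,0,3.3,-3.4,60]]'
python3 -m creep '[[0,0,0,0,4.2,-1.7,60],[0,0,0,0,4.2,-1.7,60],[0,0,0,0,4.2,-1.7,60],[0,0,0,0,4.2,-1.7,60],[0,0,0,0,4.2,-1.7,60],[0,0,0,0,4.2,-1.7,60],[0,0,0,0,4.2,-1.7,60]]'
python3 -m creep '[[0.115,0.034,-0.0665,0,0,0,60],[0.115,0.034,-0.0665,0,0,0,60],[0.115,0.034,-0.0665,0,0,0,60],[0.115,0.034,-0.0665,0,0,0,60],[0.115,0.034,-0.0665,0,0,0,60],[0.115,0.034,-0.0665,0,0,0,60],[0.115,0.034,-0.0665,0,0,0,60],[0.115,0.034,-0.0665,0,0,0,60]]'
python3 - <<'E'
from g import *
print(r.get_state()["joints"].round(1))
R,B=Rpose(12,33,1); top=np.array([.5155,-.302,.1245]); plan(R,top+.103*B[:,2])
E
```

```text
time_s: 2.25
tcp_pos: [0.3302, 0.348, 0.3295]
eef_rot: [-93.9, 90.0, 62.5]
contact_force: [-0.2, 0.8, 0.5]
gripper_width: 0.0533
time_s: 3.05
tcp_pos: [0.4736, -0.003, 0.3291]
eef_rot: [-133.9, 89.9, 22.4]
contact_force: [1.1, 1.7, 1.0]
gripper_width: 0.0524
time_s: 3.75
tcp_pos: [0.464, -0.32, 0.3289]
eef_rot: [-171.4, 90.0, -15.1]
contact_force: [0.7, 0.9, 1.0]
gripper_width: 0.0524
time_s: 4.55
tcp_pos: [0.4643, -0.3184, 0.3289]
eef_rot: [-89.8, 56.8, 11.9]
contact_force: [0.8, -0.3, -0.4]
gripper_width: 0.0527
[-31.3  -3.2 -12.  -26.1 -58.6  52.4]
turn total [-0.0039 -0.0006  0.0029] rows 1 each [-0.0039 -0.0006  0.0029]  |each| 0.005
shift world [-0.0037  0.0048 -0.1181] tool before turn cm [9.74 6.68 0.52] after turn cm [9.76 6.65 0.54]
```

```bash
python3 -m creep '[[0,0,0,3.2,2.2,0.18,50],[0,0,0,3.2,2.2,0.17,50],[0,0,0,3.3,2.25,0.17,50],[0,0,0,3,0,0,50],[0,0,0,3,0,0,50],[0,0,0,3,0,0,50],[0,0,0,0,0,0,50]]'
python3 - <<'E'
from h import *; from g import *
s,R0,p0=now(); print(p0.round(4),"tool y,z",R0[:,1:].T.round(3).tolist())
c=[]
for n in("side","top"):
    im,d=r.capture(n)
    i=r.camera_info(n); f=240/np.tan(np.radians(i["fovy"]/2)); q=i["camera_from_world"]@np.r_[p0,1]; u,v=int(q[0]/q[2]*f+i["cx"]),int(q[1]/q[2]*f+i["cy"])
    k=im[max(0,v-60):v+60,u-70:u+70]; c.append(cv2.convertScaleAbs(cv2.resize(k,(400,343)),alpha=1.5)); print(n,u,v)
    m=np.zeros(d.shape,bool); m[max(0,v-70):v+90,u-90:u+90]=1
    try: board("green",n,im,d,m)
    except Exception as e: print(e)
cv2.imwrite("pics/g1.png",np.hstack(c))
E
```

```text
time_s: 5.25
tcp_pos: [0.5081, -0.3018, 0.1317]
eef_rot: [-89.5, 57.2, 12.6]
contact_force: [-0.9, 0.5, 0.2]
gripper_width: 0.0439
[ 0.5081 -0.3018  0.1317] tool y,z [[-0.823, -0.174, -0.541], [-0.21, 0.978, 0.005]]
side 355 310
green side 109 size [0.0809 0.1821] tilt 42.94 lean -34.63 n [0.801 0.189 0.568] y [-0.507  0.719  0.475] 
  centre [ 0.5459 -0.3004  0.0781] top [ 0.5252 -0.3438  0.1218] bot [ 0.5666 -0.2569  0.0344] topedge(seen) [ 0.5169 -0.3612  0.1392]
top 416 240
green top 222 size [0.0479 0.1328] tilt 4.67 lean -33.26 n [0.82  0.162 0.548] y [-0.179  0.984 -0.022] 
  centre [ 0.5361 -0.2283  0.069 ] top [ 0.5008 -0.2335  0.1233] bot [ 0.5714 -0.223   0.0147] topedge(seen) [ 0.5    -0.2336  0.1245]
```

View pics/g1.png

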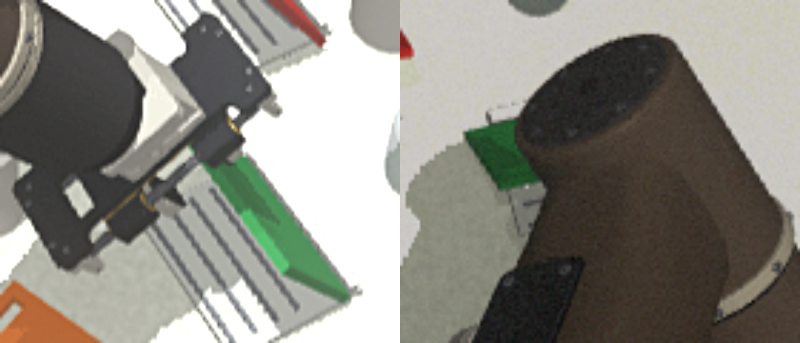

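The side crop shows the fingers straddling the green board's upper edge, one on each face. I advance and grip.

```bash
python3 -m creep '[[0,0,0,1.8,0,0,50],[0,0,0,1.7,0,0,50],[0,0,0,0,0,0,0],[0,0,0,0,0,0,0],[0,0,0,0,0,0,0],[0,0,0,0,0,0,0],[0,0,0,0,0,0,0]]' 25
python3 -m creep '[[0,0,0,-1,0,0,0],[0,0,0,-2,0,0,0],[0,0,0,0,0,0,0]]'
python3 - <<'E'
from h import *; from g import *
s,R0,p0=now(); print(p0.round(4))
im,d=r.capture("side"); cv2.imwrite("pics/g2.png",cv2.convertScaleAbs(cv2.resize(im[220:400,250:450],(667,600)),alpha=1.4))
m=np.zeros(d.shape,bool); m[230:420,300:450]=1
board("green","side",im,d,m)
E
```

```text
time_s: 6.05
tcp_pos: [0.5291, -0.2992, 0.1081]
eef_rot: [-90.1, 56.8, 12.0]
contact_force: [13.8, 8.5, 6.2]
gripper_width: 0.0096
time_s: 6.35
tcp_pos: [0.5121, -0.3033, 0.1344]
eef_rot: [-90.3, 56.8, 11.9]
contact_force: [1.9, 0.6, 3.2]
gripper_width: 0.0086
[ 0.5121 -0.3033  0.1344]
green side 149 size [0.1488 0.1342] tilt 8.48 lean -35.75 n [0.791 0.182 0.584] y [-0.233  0.973  0.012] 
  centre [ 0.5371 -0.3133  0.0959] top [ 0.5003 -0.3227  0.1486] bot [ 0.5739 -0.3039  0.0431] topedge(seen) [ 0.4991 -0.323   0.1503]
```

View pics/g2.png

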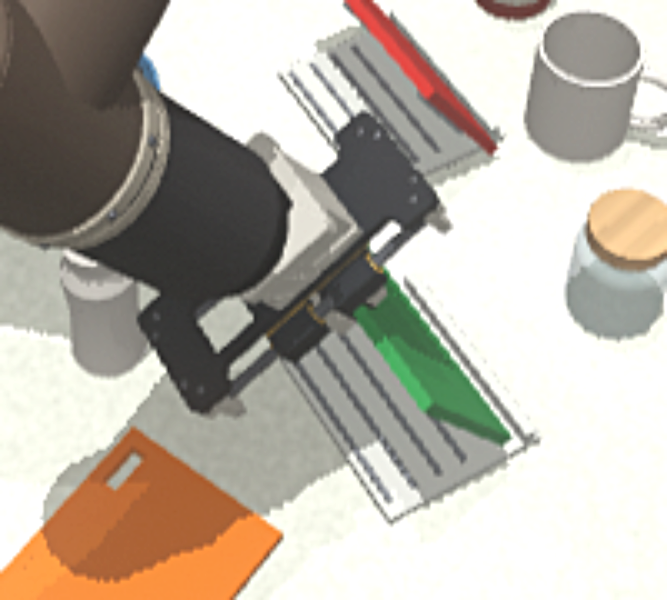

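Run:
```python
from g import *
s,R0,p0=now()
A=np.array([.50,-.28,.36]); print("A tool cm",(R0.T@(A-p0)*100).round(2))
R,B=Rpose(3.3,22,1); O=np.array([.513,.2535,.021])
H=O+(.108+.11)*B[:,2]; print("H",H.round(4),"B z",B[:,2].round(3))
plan(R,A); M=H+[0,0,.10]; print("A->M in R cm",(R.T@(M-A)*100).round(2),"M->H",(R.T@(H-M)*100).round(2))
```

```text
A tool cm [-19.34 -11.82   2.48]
H [0.4315 0.2488 0.2231] B z [-0.374 -0.022  0.927]
turn total [0.1371 0.0689 0.195 ] rows 2 each [0.0685 0.0344 0.0975]  |each| 0.124
shift world [-0.0121  0.0233  0.2265] tool before turn cm [-19.34 -11.82   2.48] after turn cm [-21.4   -7.49   2.4 ]
A->M in R cm [ 2.    4.9  53.19] M->H [9.27 3.75 0.  ]
```

```bash
python3 -m creep '[[0,0,0,-2.4,-1.5,0.3,0],[0,0,0,-2.4,-1.5,0.3,0],[0,0,0,-2.4,-1.5,0.3,0],[0,0,0,-2.4,-1.5,0.3,0],[0,0,0,-2.4,-1.5,0.3,0],[0,0,0,-2.4,-1.5,0.3,0],[0,0,0,-2.4,-1.5,0.3,0],[0,0,0,-2.4,-1.5,0.3,0]]' 30
python3 -m creep '[[0.0685,0.0345,0.0975,0,0,0,0],[0.0685,0.0345,0.0975,0,0,0,0],[0,0,0,0.1,0.25,2,0],[0,0,0,0.1,0.25,3,0],[0,0,0,0.1,0.25,3,0],[0,0,0,0.1,0.25,3,0],[0,0,0,0.1,0.25,3,0],[0,0,0,0.1,0.25,3,0]]'
python3 -m creep '[[0,0,0,0.1,0.25,3,0],[0,0,0,0.1,0.25,3,0],[0,0,0,0.1,0.25,3,0],[0,0,0,0.1,0.25,3,0],[0,0,0,0.1,0.25,3,0],[0,0,0,0.1,0.25,3,0],[0,0,0,0.1,0.25,3,0],[0,0,0,0.1,0.25,3,0]]'
python3 -m creep '[[0,0,0,0.1,0.25,3,0],[0,0,0,0.1,0.25,3,0],[0,0,0,0.1,0.25,3,0],[0,0,0,0.1,0.2,2,0],[0,0,0,0,0,0,0],[0,0,0,0,0,0,0]]'
python3 - <<'E'
from h import *; from g import *
s,R0,p0=now(); print(p0.round(4),s["joints"].round(1))
R,B=Rpose(3.3,22,1); O=np.array([.513,.2535,.021]); plan(R,O+(.108+.11)*B[:,2])
c=[]
for n in("side","top"):
    im,d=r.capture(n); c.append(cv2.convertScaleAbs(im,alpha=1.3))
    i=r.camera_info(n); f=240/np.tan(np.radians(i["fovy"]/2)); q=i["camera_from_world"]@np.r_[p0,1]; u,v=int(q[0]/q[2]*f+i["cx"]),int(q[1]/q[2]*f+i["cy"]); print(u,v)
    m=np.zeros(d.shape,bool); m[max(0,v-120):v+120,max(0,u-120):u+120]=1
    P=cloud(n,im,d,m&colour(im,"green")); q=P[P[:,2]>.1]; print(len(q))
    i2=(d>0)
    # only high points
    full=np.zeros(d.shape,bool); yy,xx=np.nonzero(m&colour(im,"green")&(d>0)); full[yy[P[:,2]>.1],xx[P[:,2]>.1]]=1
    C,k,yv,zv=board("green",n,im,d,full)
    D=p0-C; print("TCP rel board: n,y,z",(D@k).round(4),(D@yv).round(4),(D@zv+.065).round(4), "tool axes in board", np.round([[-R0[:,0]@a for a in(k,yv,zv)]],3))
cv2.imwrite("pics/g3.png",cv2.resize(np.hstack(c),(800,300)))
E
```

```text
time_s: 7.2
tcp_pos: [0.5014, -0.2796, 0.3572]
eef_rot: [-89.8, 57.1, 12.3]
contact_force: [0.1, -0.8, -2.4]
gripper_width: 0.0087
time_s: 8.0
tcp_pos: [0.4797, -0.11, 0.3454]
eef_rot: [-89.6, 68.3, 3.7]
contact_force: [0.3, 0.4, -2.7]
gripper_width: 0.0087
time_s: 8.8
tcp_pos: [0.4502, 0.1285, 0.3313]
eef_rot: [-89.8, 68.3, 3.5]
contact_force: [0.9, -0.4, -1.3]
gripper_width: 0.0086
time_s: 9.4
tcp_pos: [0.437, 0.2369, 0.3242]
eef_rot: [-90.0, 68.3, 3.4]
contact_force: [1.4, -0.1, -1.2]
gripper_width: 0.0086
[0.437  0.2369 0.3242] [ 65.7 -12.  -34.8  22.5 -58.8 -72.7]
turn total [ 0.0011  0.0005 -0.0056] rows 1 each [ 0.0011  0.0005 -0.0056]  |each| 0.006
shift world [-0.0055  0.0119 -0.1011] tool before turn cm [9.22 4.18 1.22] after turn cm [9.19 4.24 1.22]
261 104
72
green side 69 size [0.1875 0.0883] tilt 14.2 lean -17.57 n [0.951 0.068 0.302] y [-0.137  0.967  0.214] 
  centre [0.4213 0.2213 0.357 ] top [0.4032 0.2054 0.4174] bot [0.4393 0.2372 0.2966] topedge(seen) [0.409  0.2105 0.398 ]
TCP rel board: n,y,z 0.0061 0.0059 0.0263 tool axes in board [[-0.072  0.228  0.971]]
173 263
338
green top 318 size [0.0909 0.1339] tilt 2.1 lean -23.49 n [0.915 0.065 0.399] y [-0.074  0.997  0.008] 
  centre [0.4539 0.1939 0.2806] top [0.4281 0.1915 0.3403] bot [0.4797 0.1963 0.221 ] topedge(seen) [0.4273 0.1915 0.342 ]
TCP rel board: n,y,z 0.0047 0.0445 0.1101 tool axes in board [[0.032 0.013 0.999]]
```

View pics/g3.png

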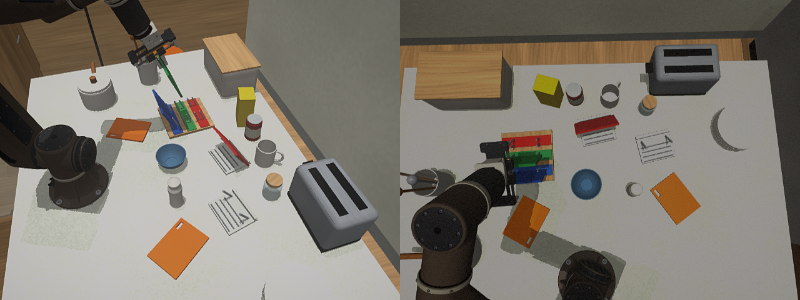

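The board is held with TCP at its centre along y, about 110 mm up. The camera-measured board plane lies about 5 mm to the -n side of the TCP, so I go to the hover point and measure the bias again before entering.

```bash
python3 -m creep '[[0,0,0,2.2,1,0.3,0],[0,0,0,2.2,1,0.3,0],[0,0,0,2.2,1.1,0.3,0],[0,0,0,2.2,1,0.3,0],[0,0,0,0,0,0,0],[0,0,0,0,0,0,0]]'
cat > m.py <<'E'
import sys
from h import *; from g import *
from scipy.optimize import least_squares
def held(c,O,zmin=.09):
    s,R0,p0=now(); R,B=Rpose(3.3,22,1)
    print("tcp",p0.round(4),"in slot frame n,y,z",((p0-O)@B).round(4))
    for n in("top","side"):
        im,d=r.capture(n)
        W=cloud(n,im,d,(d>0)); w=W[(W[:,0]>.3)&(W[:,0]<.8)&(abs(W[:,2])<.006)]; print(n,"worktop z",np.median(w[:,2]).round(4))
        M=colour(im,c); P=cloud(n,im,d,M); P=P[(P[:,2]>zmin)&(np.linalg.norm(P-p0,axis=1)<.19)]
        if len(P)<60: print(n,len(P));continue
        cc,k,Q=plane(P,.003); q=(Q-p0)@B
        print(n,len(Q),"n",k.round(3),"yaw",np.degrees(np.arctan2(k[1],k[0])).round(2),"lean",np.degrees(np.arcsin(k[2])).round(2),"midplane at TCP n=",((cc-p0)@k-.0045).round(4),"y range",np.percentile(q[:,1],[1,99]).round(4),"z range",np.percentile(q[:,2],[1,99]).round(4))
if __name__=="__main__": held(sys.argv[1],np.array(eval(sys.argv[2])))
E
python3 m.py green '[.513,.2535,.021]'
```

```text
time_s: 10.1
tcp_pos: [0.4317, 0.2484, 0.2294]
eef_rot: [-89.7, 68.2, 3.5]
contact_force: [1.0, 0.7, -1.0]
gripper_width: 0.0087
tcp [0.4317 0.2484 0.2294] in slot frame n,y,z [ 0.0026 -0.0005  0.2237]
top worktop z 0.0002
top 209 n [0.918 0.075 0.388] yaw 4.64 lean 22.85 midplane at TCP n= -0.0049 y range [-0.0884 -0.0241] z range [-0.1122  0.0201]
side worktop z -0.0001
side 57
```

```bash
python3 -m creep '[[0,0,0,2,0,0,0],[0,0,0,2,0,0,0],[0,0,0,1.3,0,0,0],[0,0,0,0,0,0,0],[0,0,0,0,0,0,0]]'
python3 m.py green '[.513,.2535,.021]'
python3 - <<'E'
from h import *
a,_=r.capture("side"); b,_=r.capture("top")
f=lambda k:cv2.convertScaleAbs(cv2.resize(k,(400,400),interpolation=cv2.INTER_CUBIC),alpha=1.6)
cv2.imwrite("pics/g4.png",np.hstack([f(a[110:220,235:345]),f(b[195:305,150:260])]))
E
```

```text
time_s: 10.7
tcp_pos: [0.4516, 0.2504, 0.1807]
eef_rot: [-89.5, 68.2, 3.7]
contact_force: [0.8, 0.7, -1.7]
gripper_width: 0.0089
tcp [0.4516 0.2504 0.1807] in slot frame n,y,z [0.0028 0.0005 0.1711]
top worktop z 0.0002
top 199 n [0.917 0.069 0.394] yaw 4.29 lean 23.19 midplane at TCP n= -0.005 y range [-0.0883 -0.0256] z range [-0.0966  0.0208]
side worktop z -0.0001
side 50
```

View pics/g4.png

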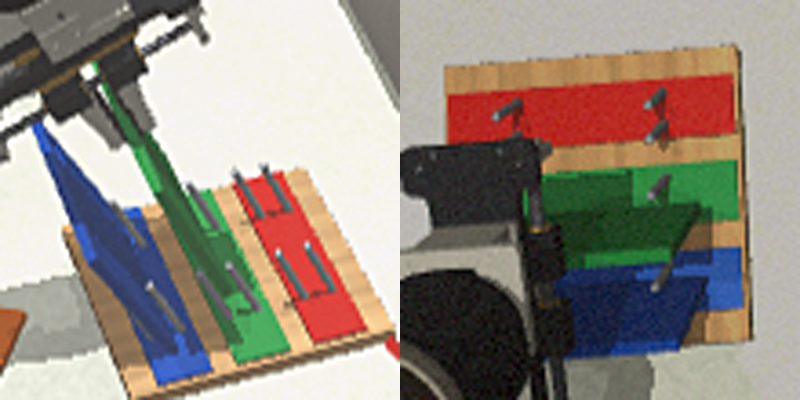

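The side crop shows the green lower edge just over the green rods, between the two rod rows. I descend slowly and watch the force.

```bash
for i in 1 2 3; do python3 -m creep '[[0,0,0,0.5,0,0,0],[0,0,0,0.5,0,0,0]]'; done; python3 m.py green '[.513,.2535,.021]'
```

```text
time_s: 11.1
tcp_pos: [0.4548, 0.2509, 0.1704]
eef_rot: [-89.5, 68.2, 3.8]
contact_force: [-0.5, -0.3, -1.8]
gripper_width: 0.0091
time_s: 11.3
tcp_pos: [0.4585, 0.2506, 0.1604]
eef_rot: [-89.7, 68.2, 3.6]
contact_force: [0.3, 0.4, -1.8]
gripper_width: 0.0086
time_s: 11.5
tcp_pos: [0.4623, 0.2508, 0.1511]
eef_rot: [-89.7, 68.2, 3.6]
contact_force: [0.2, -0.2, -1.6]
gripper_width: 0.0085
tcp [0.4623 0.2508 0.1511] in slot frame n,y,z [0.0017 0.0003 0.1396]
top worktop z 0.0002
top 151 n [0.912 0.085 0.401] yaw 5.31 lean 23.63 midplane at TCP n= -0.0058 y range [-0.0888 -0.026 ] z range [-0.0655  0.0197]
side worktop z -0.0001
side 49
```

```bash
for i in 1 2; do python3 -m creep '[[0,0,0,0.5,0,0,0],[0,0,0,0.5,0,0,0]]'; done;  for i in 1 2 3; do python3 -m creep '[[0,0,0,0.25,0,0,0],[0,0,0,0,0,0,0]]'; done; python3 m.py green '[.513,.2535,.021]'
```

```text
time_s: 11.8
tcp_pos: [0.466, 0.2515, 0.1423]
eef_rot: [-89.6, 68.2, 3.7]
contact_force: [0.3, 0.8, -1.3]
gripper_width: 0.0089
time_s: 12.0
tcp_pos: [0.4697, 0.2515, 0.1327]
eef_rot: [-89.6, 68.2, 3.7]
contact_force: [-0.4, -0.3, -2.3]
gripper_width: 0.0087
time_s: 12.2
tcp_pos: [0.4705, 0.251, 0.1303]
eef_rot: [-89.8, 68.2, 3.5]
contact_force: [-1.1, 0.0, -2.1]
gripper_width: 0.0087
time_s: 12.4
tcp_pos: [0.4715, 0.2515, 0.1284]
eef_rot: [-89.7, 68.2, 3.6]
contact_force: [0.3, 0.5, -1.4]
gripper_width: 0.0085
time_s: 12.6
tcp_pos: [0.4727, 0.2521, 0.1267]
eef_rot: [-89.6, 68.2, 3.8]
contact_force: [-1.3, 0.4, 2.0]
gripper_width: 0.009
tcp [0.4727 0.2521 0.1267] in slot frame n,y,z [0.0022 0.001  0.1131]
top worktop z 0.0002
top 123 n [0.904 0.06  0.423] yaw 3.79 lean 25.03 midplane at TCP n= -0.0041 y range [-0.0895 -0.0266] z range [-0.0384  0.0204]
side worktop z -0.0001
side 58
```

```bash
python3 -m creep '[[0,0,0,0.2,0,0,0],[0,0,0,0,0,0,0]]'; python3 -m creep '[[0,0,0,0.15,0,0,0],[0,0,0,0,0,0,0]]'
```

```text
time_s: 12.9
tcp_pos: [0.4744, 0.2528, 0.1269]
eef_rot: [-89.3, 68.0, 4.0]
contact_force: [-9.0, -3.1, 21.5]
gripper_width: 0.0085
time_s: 13.1
tcp_pos: [0.4756, 0.2531, 0.1269]
eef_rot: [-89.2, 67.9, 4.1]
contact_force: [-12.9, -6.2, 33.2]
gripper_width: 0.0088
```

```bash
python3 -m creep '[[0,0,0,-0.35,0,0,0],[0,0,0,0,0,0,0],[0,0,0,0,0,0,16],[0,0,0,0,0,0,22],[0,0,0,0,0,0,28],[0,0,0,0,0,0,28]]'; python3 -m creep '[[0,0,0,-1,0,0,28],[0,0,0,-1.5,0,0,28],[0,0,0,-2,0,0,28],[0,0,0,-3,0,0,28],[0,0,0,-3,0,0,28],[0,0,0,-3,0,0,28],[0,0,0,-3,0,0,28]]'
python3 m.py green '[.513,.2535,.021]'
python3 - <<'E'
from h import *
for n in("side","top"):
    im,d=r.capture(n); 
    for c in ("green","blue"):
        M=np.zeros(d.shape,bool); l,t,rr,b=(235,120,330,225) if n=="side" else (140,205,255,310); M[t:b,l:rr]=1
        P=cloud(n,im,d,M&colour(im,c)); vv,uu=np.nonzero(M&colour(im,c)&(d>0)); k=(P[:,2]>.03)&(P[:,2]<.155); F=np.zeros_like(M); F[vv[k],uu[k]]=1
        if k.sum()>60: board(c,n,im,d,F)
E
```

```text
time_s: 13.7
tcp_pos: [0.4723, 0.2514, 0.1257]
eef_rot: [-89.7, 68.2, 3.5]
contact_force: [-0.4, 0.6, -0.5]
gripper_width: 0.0237
time_s: 14.4
tcp_pos: [0.4106, 0.2474, 0.2803]
eef_rot: [-89.6, 68.2, 3.6]
contact_force: [1.1, 1.2, -0.3]
gripper_width: 0.0247
tcp [0.4106 0.2474 0.2803] in slot frame n,y,z [ 2.000e-03 -1.000e-04  2.789e-01]
top worktop z 0.0002
top 170 n [0.847 0.058 0.529] yaw 3.93 lean 31.92 midplane at TCP n= -0.0395 y range [-0.0873  0.0617] z range [-0.182  -0.1441]
side worktop z -0.0001
side 73 n [-0.636 -0.036  0.77 ] yaw -176.74 lean 50.39 midplane at TCP n= -0.1446 y range [-0.091   0.0861] z range [-0.1534 -0.1469]
green side 77 size [0.1704 0.0376] tilt -9.15 lean -33.04 n [0.837 0.04  0.545] y [ 0.053  0.986 -0.155] 
  centre [0.4556 0.248  0.1343] top [0.4202 0.2583 0.1878] bot [0.4909 0.2377 0.0807] topedge(seen) [0.4453 0.251  0.1498]
blue side 247 size [0.1791 0.1269] tilt 1.53 lean -27.04 n [0.889 0.052 0.455] y [-0.058  0.998  0.   ] 
  centre [0.4159 0.2532 0.0843] top [0.3865 0.2515 0.1422] bot [0.4454 0.2549 0.0264] topedge(seen) [0.3871 0.2515 0.1408]
green top 477 size [0.1588 0.1283] tilt 1.97 lean -26.38 n [0.894 0.052 0.444] y [-0.062  0.998  0.007] 
  centre [0.48   0.242  0.0861] top [0.4512 0.2398 0.1443] bot [0.5088 0.2442 0.0279] topedge(seen) [0.4516 0.2398 0.1436]
blue top 578 size [0.1348 0.1269] tilt 2.02 lean -26.18 n [0.896 0.053 0.441] y [-0.063  0.998  0.008] 
  centre [0.415  0.2343 0.0855] top [0.3864 0.2321 0.1438] bot [0.4436 0.2366 0.0271] topedge(seen) [0.3871 0.2321 0.1424]
```

Green is seated, parallel to blue and 66 mm from it. Now for red, where I apply the observed +4 mm offset along the normal.

Run:
```python
from g import *
s,R0,p0=now()
R,B=Rpose(12,32.5,1); top=np.array([.6005,-.0565,.1225])+.004*B[:,0]
pre=top+.11*B[:,2]; A=np.array([.46,.08,.36])
print("pre",pre.round(3)); print("to A cm",(R0.T@(A-p0)*100).round(2)); plan(R,pre); print("A->pre cm",(R.T@(pre-A)*100).round(2))
```

```text
pre [ 0.546 -0.068  0.217]
to A cm [ -6.06  -6.63 -17.03]
turn total [-0.1362 -0.0656 -0.1859] rows 2 each [-0.0681 -0.0328 -0.0929]  |each| 0.12
shift world [ 0.135  -0.3161 -0.0623] tool before turn cm [  9.99  -8.52 -32.37] after turn cm [  8.82  -2.24 -33.73]
A->pre cm [ 14.89   3.16 -16.27]
```

```bash
python3 -m creep '[[0,0,0,-3,0,0,40],[0,0,0,-3,0,0,40],[0,0,0,0,-1.66,-4.25,45],[0,0,0,0,-1.66,-4.25,45],[0,0,0,0,-1.66,-4.25,45],[0,0,0,0,-1.65,-4.25,45],[-0.068,-0.033,-0.093,0,0,0,45],[-0.068,-0.033,-0.093,0,0,0,45]]'
python3 -m creep '[[0,0,0,3,0.63,-3.25,45],[0,0,0,3,0.63,-3.25,45],[0,0,0,3,0.63,-3.25,45],[0,0,0,3,0.63,-3.25,45],[0,0,0,2.9,0.63,-3.25,45],[0,0,0,0,0,0,45],[0,0,0,0,0,0,45]]'
python3 - <<'E'
from h import *; from g import *
R,B=Rpose(12,32.5,1); top=np.array([.6005,-.0565,.1225])+.004*B[:,0]
plan(R,top+.02*B[:,2]); plan(R,top-.022*B[:,2])
im,d=r.capture("side"); P=cloud("side",im,d,colour(im,"red")); 
P=P[(P[:,0]>.5)&(P[:,0]<.72)&(abs(P[:,1]+.05)<.13)&(P[:,2]>.03)&(P[:,2]<.15)]
c,k,Q=plane(P); q=(Q-top)@B; print(len(Q),k.round(3),np.percentile(q,[1,50,99],axis=0).round(4).tolist())
E
```

```text
time_s: 15.4
tcp_pos: [0.4615, 0.0774, 0.3583]
eef_rot: [-90.3, 57.5, 11.5]
contact_force: [0.3, -0.4, 0.9]
gripper_width: 0.0396
time_s: 16.1
tcp_pos: [0.5457, -0.0698, 0.2144]
eef_rot: [-90.1, 57.8, 11.7]
contact_force: [1.1, -0.0, -0.1]
gripper_width: 0.0396
turn total [-0.0034 -0.0033 -0.0053] rows 1 each [-0.0034 -0.0033 -0.0053]  |each| 0.007
shift world [ 0.0476  0.0117 -0.0729] tool before turn cm [ 8.77 -0.26  0.19] after turn cm [ 8.78 -0.22  0.16]
turn total [-0.0034 -0.0033 -0.0053] rows 1 each [-0.0034 -0.0033 -0.0053]  |each| 0.007
shift world [ 0.0697  0.0164 -0.1083] tool before turn cm [12.97 -0.28  0.2 ] after turn cm [12.98 -0.22  0.16]
367 [0.81  0.165 0.563] [[-0.004, -0.0928, -0.1115], [0.0027, -0.0197, -0.0097], [0.0038, 0.0857, 0.0007]]
```

```bash
python3 -m creep '[[0,0,0,4,-0.25,0.1,45],[0,0,0,4,0,0.1,45],[0,0,0,2,0,0,45],[0,0,0,2,0,0,45],[0,0,0,1,0,0,45],[0,0,0,0,0,0,45]]'
python3 -m creep '[[0,0,0,0,0,0,0],[0,0,0,0,0,0,0],[0,0,0,0,0,0,0],[0,0,0,0,0,0,0],[0,0,0,0,0,0,0]]' 30
python3 -m creep '[[0,0,0,-1,0,0,0],[0,0,0,-2,0,0,0],[0,0,0,0,0,0,0]]'
python3 - <<'E'
from g import *
s,R0,p0=now()
A=np.array([.56,-.04,.36]); print("A tool cm",(R0.T@(A-p0)*100).round(2))
R,B=Rpose(3.3,22,1); O=np.array([.579,.257,.021])
H=O+.225*B[:,2]+.0024*B[:,0]; M=H+[0,0,.09]; print("H",H.round(4))
plan(R,A);  print("A->M in R cm",(R.T@(M-A)*100).round(2),"M->H",(R.T@(H-M)*100).round(2))
E
```

```text
time_s: 16.75
tcp_pos: [0.6167, -0.0511, 0.1091]
eef_rot: [-89.6, 57.7, 12.6]
contact_force: [0.4, 0.2, 1.1]
gripper_width: 0.0394
time_s: 17.25
tcp_pos: [0.6161, -0.053, 0.1094]
eef_rot: [-89.6, 57.6, 12.4]
contact_force: [-2.9, 0.7, 0.3]
gripper_width: 0.0088
time_s: 17.55
tcp_pos: [0.601, -0.0562, 0.1364]
eef_rot: [-89.6, 57.5, 12.4]
contact_force: [-0.1, 0.3, -3.0]
gripper_width: 0.0092
A tool cm [-20.82  -8.92   2.52]
H [0.4971 0.2523 0.2305]
turn total [0.1349 0.0734 0.183 ] rows 2 each [0.0674 0.0367 0.0915]  |each| 0.119
shift world [-0.041   0.0162  0.2236] tool before turn cm [-20.82  -8.92   2.52] after turn cm [-22.23  -4.67   1.85]
A->M in R cm [ 1.94  5.74 29.54] M->H [8.34 3.37 0.  ]
```

```bash
python3 -m creep '[[0,0,0,-2.6,-1.1,0.3,0],[0,0,0,-2.6,-1.1,0.3,0],[0,0,0,-2.6,-1.1,0.3,0],[0,0,0,-2.6,-1.1,0.3,0],[0,0,0,-2.6,-1.1,0.3,0],[0,0,0,-2.6,-1.1,0.3,0],[0,0,0,-2.6,-1.1,0.3,0],[0,0,0,-2.6,-1.2,0.4,0]]'
python3 -m creep '[[0.0675,0.0365,0.0915,0,0,0,0],[0.0675,0.0365,0.0915,0,0,0,0],[0,0,0,0.2,0.57,2,0],[0,0,0,0.2,0.57,3,0],[0,0,0,0.2,0.57,3,0],[0,0,0,0.2,0.57,3,0],[0,0,0,0.2,0.57,3,0],[0,0,0,0.2,0.57,3,0]]'
python3 -m creep '[[0,0,0,0.2,0.57,3,0],[0,0,0,0.2,0.57,3,0],[0,0,0,0.2,0.57,3,0],[0,0,0,0.1,0.6,3.5,0],[0,0,0,0,0,0,0]]'
python3 -m creep '[[0,0,0,2.1,0.84,0,0],[0,0,0,2.1,0.84,0,0],[0,0,0,2.1,0.84,0,0],[0,0,0,2,0.84,0,0],[0,0,0,0,0,0,0],[0,0,0,0,0,0,0]]'
python3 m.py red '[.579,.257,.021]'
python3 - <<'E'
from h import *; from g import *
R,B=Rpose(3.3,22,1); O=np.array([.579,.257,.021]); plan(R,O+.172*B[:,2]+.0024*B[:,0])
E
```

```text
time_s: 18.35
tcp_pos: [0.5598, -0.0404, 0.3578]
eef_rot: [-89.7, 57.7, 12.3]
contact_force: [0.3, 0.7, -2.2]
gripper_width: 0.0087
time_s: 19.15
tcp_pos: [0.523, 0.1291, 0.333]
eef_rot: [-90.1, 68.1, 3.2]
contact_force: [0.1, 0.3, -2.3]
gripper_width: 0.0083
time_s: 19.65
tcp_pos: [0.497, 0.2551, 0.3173]
eef_rot: [-90.2, 68.1, 3.3]
contact_force: [-0.7, -0.9, -2.3]
gripper_width: 0.0089
time_s: 20.25
tcp_pos: [0.4972, 0.2515, 0.2293]
eef_rot: [-90.2, 68.1, 3.1]
contact_force: [0.0, 1.0, -1.8]
gripper_width: 0.0089
tcp [0.4972 0.2515 0.2293] in slot frame n,y,z [ 0.002  -0.0008  0.2238]
top worktop z 0.0001
top 379 n [0.925 0.053 0.377] yaw 3.26 lean 22.12 midplane at TCP n= -0.0033 y range [-0.0887 -0.0001] z range [-0.1113  0.0206]
side worktop z -0.0001
side 185 n [0.923 0.04  0.382] yaw 2.48 lean 22.48 midplane at TCP n= -0.0027 y range [-0.0948  0.0769] z range [-0.1101  0.0194]
turn total [ 0.0002  0.0011 -0.0009] rows 1 each [ 0.0002  0.0011 -0.0009]  |each| 0.001
shift world [ 0.0193  0.001  -0.0493] tool before turn cm [ 5.3   0.05 -0.01] after turn cm [ 5.3   0.06 -0.01]
```

Red matches the green case: TCP centred, 110 mm up the board, lean 22°. I descend the same way.

```bash
python3 -m creep '[[0,0,0,2,0,0,0],[0,0,0,2,0,0,0],[0,0,0,1.3,0,0,0],[0,0,0,0,0,0,0],[0,0,0,0.5,0,0,0],[0,0,0,0.5,0,0,0]]'; for i in 1 2 3 4; do python3 -m creep '[[0,0,0,0.5,0,0,0],[0,0,0,0.5,0,0,0]]'; done; python3 m.py red '[.579,.257,.021]'|head -1
```

```text
time_s: 20.95
tcp_pos: [0.521, 0.254, 0.1722]
eef_rot: [-89.8, 68.0, 3.6]
contact_force: [-0.3, -0.3, -1.9]
gripper_width: 0.0085
time_s: 21.15
tcp_pos: [0.5243, 0.2536, 0.1619]
eef_rot: [-89.9, 68.1, 3.4]
contact_force: [0.2, 0.9, -1.9]
gripper_width: 0.0085
time_s: 21.35
tcp_pos: [0.528, 0.2536, 0.1521]
eef_rot: [-90.0, 68.1, 3.3]
contact_force: [0.4, -0.1, -1.4]
gripper_width: 0.0084
time_s: 21.55
tcp_pos: [0.5317, 0.2537, 0.1427]
eef_rot: [-90.1, 68.1, 3.3]
contact_force: [0.0, 0.2, -3.2]
gripper_width: 0.0086
time_s: 21.75
tcp_pos: [0.5354, 0.254, 0.1334]
eef_rot: [-90.1, 68.1, 3.3]
contact_force: [0.0, -0.5, -2.0]
gripper_width: 0.0088
tcp [0.5354 0.254  0.1334] in slot frame n,y,z [ 0.0016 -0.0005  0.1206]
```

```bash
for i in 1 2 3 4; do python3 -m creep '[[0,0,0,0.25,0,0,0],[0,0,0,0,0,0,0]]'|grep -E "tcp_pos|force"; done
```

```text
tcp_pos: [0.5363, 0.254, 0.1314]
contact_force: [0.9, 0.1, -1.8]
tcp_pos: [0.5371, 0.2541, 0.1291]
contact_force: [1.0, -0.7, -3.6]
tcp_pos: [0.538, 0.254, 0.1267]
contact_force: [0.5, -0.5, -2.0]
tcp_pos: [0.5401, 0.2544, 0.1269]
contact_force: [-7.4, -3.5, 15.6]
```

Bottom contact is at the same height as for green. I back off slightly, release and retreat.

```bash
python3 -m creep '[[0,0,0,-0.15,0,0,0],[0,0,0,0,0,0,0],[0,0,0,0,0,0,16],[0,0,0,0,0,0,22],[0,0,0,0,0,0,28],[0,0,0,0,0,0,28]]'; python3 -m creep '[[0,0,0,-1,0,0,28],[0,0,0,-1.5,0,0,28],[0,0,0,-2,0,0,28],[0,0,0,-3,0,0,28],[0,0,0,-3,0,0,28],[0,0,0,-3,0,0,28],[0,0,0,-3,0,0,28],[0,0,0,-3,0,0,28]]'
python3 -m creep '[[0,0,0,0,-1,-5,28],[0,0,0,0,-1,-4.8,28],[0,0,0,0,-1,-4.8,28],[0,0,0,0,-1,-4.8,28],[0,0,0,0,-1,-4.8,28],[0,0,0,0,-1,-4.8,28],[0,0,0,0,-1,-4.8,28],[0,0,0,0,-1,-4.8,28]]'
python3 - <<'E'
from h import *; from g import *
R,B0=Rpose(3.3,0,1)
H={"red":(.579,.257,.015),"green":(.513,.2535,.015),"blue":(.447,.2497,.015)}
c2=[]
for n in("side","top"):
    im,d=r.capture(n); c2.append(cv2.convertScaleAbs(cv2.resize(im[110:220,230:350] if n=="side" else im[195:305,140:260],(400,367),interpolation=cv2.INTER_CUBIC),alpha=1.6))
    for c in H:
        K=colour(im,c)&(d>0); P=cloud(n,im,d,K); q=(P-H[c])@B0; vv,uu=np.nonzero(K)
        k=(q[:,2]>.02)&(q[:,2]<.15)&(abs(q[:,1])<.13)&(q[:,0]<.03)&(q[:,0]>-.09)
        F=np.zeros_like(K);F[vv[k],uu[k]]=1
        if k.sum()>60:
            C,kk,yv,zv=board(c,n,im,d,F)
            t=np.percentile(q[k],99.5,axis=0); print("   holder frame: y range",np.percentile(q[k][:,1],[.5,99.5]).round(4),"ztop",t[2].round(4),"xtop",np.median(q[k][q[k][:,2]>t[2]-.006][:,0]).round(4))
cv2.imwrite("pics/end.png",np.hstack(c2))
E
```

```text
time_s: 23.25
tcp_pos: [0.5385, 0.2543, 0.1258]
eef_rot: [-90.0, 68.1, 3.3]
contact_force: [-0.3, 1.0, 0.4]
gripper_width: 0.0238
time_s: 24.05
tcp_pos: [0.4653, 0.2498, 0.3081]
eef_rot: [-90.0, 68.1, 3.3]
contact_force: [0.7, 0.5, -0.4]
gripper_width: 0.0243
time_s: 24.85
tcp_pos: [0.5623, -0.1322, 0.3374]
eef_rot: [-90.0, 68.1, 3.3]
contact_force: [1.6, 1.1, 0.1]
gripper_width: 0.0245
red side 152 size [0.1796 0.12  ] tilt 1.11 lean -27.32 n [0.888 0.029 0.459] y [-0.035  0.999  0.004] 
  centre [0.5461 0.2507 0.0865] top [0.5163 0.2494 0.1442] bot [0.5759 0.2519 0.0287] topedge(seen) [0.5186 0.2495 0.1398]
   holder frame: y range [-0.0944  0.0861] ztop 0.1281 xtop -0.0546
green side 138 size [0.176  0.1118] tilt 3.74 lean -28.53 n [0.877 0.047 0.478] y [-0.073  0.997  0.035] 
  centre [0.4792 0.2509 0.0919] top [0.4484 0.2466 0.1489] bot [0.5101 0.2551 0.0348] topedge(seen) [0.4527 0.2472 0.1409]
   holder frame: y range [-0.0901  0.0834] ztop 0.1276 xtop -0.0539
blue side 415 size [0.1822 0.118 ] tilt 1.71 lean -26.76 n [0.891 0.051 0.45 ] y [-0.059  0.998  0.004] 
  centre [0.4
[... 358 characters left out ...]
 0.0296] topedge(seen) [0.5135 0.3245 0.1412]
   holder frame: y range [0.0353 0.0903] ztop 0.1263 xtop -0.0559
green top 125 size [0.0338 0.116 ] tilt 18.62 lean -26.75 n [0.891 0.059 0.45 ] y [-0.194  0.946  0.26 ] 
  centre [0.4705 0.3365 0.0954] top [0.4438 0.3158 0.151 ] bot [0.4972 0.3572 0.0399] topedge(seen) [0.4467 0.318  0.145 ]
   holder frame: y range [0.0533 0.0899] ztop 0.1291 xtop -0.0561
blue top 303 size [0.0569 0.1339] tilt 22.13 lean -26.18 n [0.896 0.048 0.441] y [-0.206  0.925  0.318] 
  centre [0.4048 0.334  0.0954] top [0.3792 0.3096 0.1499] bot [0.4303 0.3585 0.0408] topedge(seen) [0.3784 0.3088 0.1516]
   holder frame: y range [0.0393 0.0992] ztop 0.1295 xtop -0.0553
```

View pics/end.png

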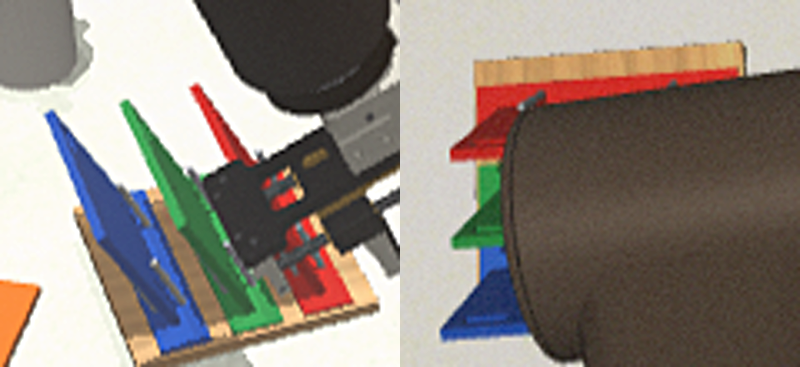

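The picture shows the blue, green and red boards parallel in their own slots with equal upper-edge heights. The arm only occludes them and hovers clear at z = 0.34.

```bash
python3 -c "
from plant import r
print(r.get_state()['contact_force']); print(r.close_job())"
```

```text
[-0.30149228  0.00124792  0.04607955]
the job is handed in; nothing more can be done
None
```

I moved the green board and then the red one from their drip stands into the holders of their own colour. I pinched each by its upper edge, lowered it until it touched the bottom of the slot, and only then let go. The job was handed in at about 25 s of the 64 s allowed; no verdict is reported.

**Last checks, all from the camera images:**
- **Height and lean:** all three boards have their upper edges about 127 mm above the holder origins and about 55 mm to the robot's side. They lean 26–28°, with about 66 mm between neighbours, as they should be.
- **Centring:** the red and green boards are within about 5 mm of the middle along their slots.
- **Blue board:** the fits before and after agree to a few millimetres where the board was well in view, so it looks unmoved.
- **Gripper:** it was clear of everything, with no contact force at hand-in.

**What disagreed or was not checked:**
- **Camera offset:** the cameras put the held boards 3–5 mm off the tool's position, across the board. I allowed for about half of that when entering the slots, and both boards went in without any side force.
- **Push on the green board:** seating it pressed down with about 33 N for a moment, more than was needed.
- **Final top view:** the arm partly hid the rack, so those fits are rough. The green and blue ones showed false tilts of 19–22°, but the side camera, which saw most of each board, showed them straight.
- **Bystanders:** I did not measure them again at the end, but the path kept clear of them and no unexpected force showed.

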